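# Close the air filter housing of the plasma cutter

### The job

The fresh cartridge is already in the blue air filter housing. Put its yellow screw cover on the threaded neck and screw it clockwise until it is snug on the red sealing ring, but do not overtighten it and squash the ring; then let go. Leave the other things on the bench as they are.

Things in the scene. Friction and masses are not known exactly. Their poses are not given: they have to be found in the camera images.
- cover_mid (a point): Yellow round plastic screw cover, 38 mm high, 0.13 to 0.21 kg, standing on the bench open side down. The point is on its axis half-way up; z points out of its closed top. The upper 13 mm are a fluted grip 64 mm across; the skirt below is 62 mm across, 25 mm deep inside, with three small lugs inside, 120 degrees apart, 6 mm above the lower edge. Grip it across the flutes from above, at any yaw.
- cover: The same cover: origin at the centre of its lower edge, z up through its closed top.
- housing: Blue upright air filter housing, 88 mm across, on a 150 x 130 mm steel foot bolted to the bench: it does not move. Origin under the foot's centre, z up along the axis of the neck. Flat aluminium shoulder (80 mm across) 136 mm above the bench, open threaded neck above it. Brass ports reach 72 mm from the axis along its y, a round gauge 72 mm along its +x, both 66 mm high.
- neck_top (a point): Centre of the mouth of the neck, 162 mm above the bench. The neck is 50 mm across and stands 26 mm above the shoulder; its upper 5 mm taper to 42 mm as a lead-in, and the cover's lugs clear it by 1 mm all round. The cover, set upright on it at any yaw, drops until its lower edge is 11 to 20 mm below this point, where its lugs rest on the threads.
- thread_mid (a point): On the axis, half-way up the neck's thread, 147.5 mm above the bench. Three-start right-hand thread, 57 mm across: clockwise from above screws the cover down 24 mm a turn (3.8 mm per radian), with 2.5 mm of axial play. It runs freely (under 0.1 N m unless pushed or pulled along the axis) and is snug on the ring after about 0.25 to 0.8 turn in all. The thread holds the cover where it is left.
- seal: Seat of the red springy sealing ring, which is 69 mm across and lies on the shoulder round the foot of the neck. Origin on the axis on the shoulder, 136 mm above the bench; it does not move. The cover's lower edge lands on the ring.
- ring_top (a point): On the axis, 141.5 mm above the bench: where the top of the ring is on average. The true top is worn 2 mm lower to 2 mm higher, and is not measured. The ring pushes back 8 N per mm squashed; 10 N on it takes about 0.3 N m (0.22 to 0.4) to turn the cover. Snug is 6 to 26 N, so stop turning at about 0.5 N m; beyond 26 N (about 0.75 N m), or leaned on as hard, it is spoilt.
- cartridge_mid (a point): Bystander: spent filter cartridge, brown pleated cylinder with grey ends, 45 mm across, 100 mm high, standing; the point is half-way up.
- brush_mid (a point): Bystander: wire cup brush, copper-coloured wires and steel cup, 66 mm across, 52 mm high; the point is half-way up.
- grinder: Bystander: angle grinder lying with its grey disc up, side handle, 360 mm long, 88 mm high, at the far left of the bench; origin under its middle.
- ring_a: Bystander: dark steel ring, 48 mm across, 8 mm high, lying flat.
- ring_b: Bystander: bright steel ring, 54 mm across, 8 mm high, lying flat.
- chip_hammer: Bystander: chipping hammer lying on the bench, 260 mm long; origin under its middle.
- bar_stock: Bystander: two square steel bars side by side, 300 mm long, 30 mm high; origin under the longer one's middle.

How it is judged (in metres and radians):
On the way, in this order (a step that is already met when the one before it is completed fails the run):
1. the cover is set upright on the neck, on the threads (horizontal distance between cover and neck_top below 0.004 m and z of cover in the frame of neck_top below -0.003 m and angle between cover's own z axis and vertical below 0.1 rad), for 0.1 s.
2. the cover bears on the sealing ring with at least 6 N (contact force between cover and seal above 6 N), for 0.1 s.
At the end, for the whole second after the job is handed in: The cover is on the neck, centred within 3 mm and upright within 0.06 rad, at rest, let go, and screwed down so that it alone bears on the sealing ring with 6 to 26 N (horizontal distance between cover and neck_top below 0.003 m and angle between cover's own z axis and vertical below 0.06 rad and contact force between cover and seal between 6 and 26 N and linear speed of cover below 0.01 m/s); the robot touches nothing.
It fails at once if the sealing ring is squashed with more than 26 N: overtightened or leaned on (contact force between cover and seal above 26 N).
It fails at once if a bystander is moved by more than 30 mm (distance of any of cartridge_mid, brush_mid, grinder, ring_a, ring_b, chip_hammer, bar_stock from where it was at the start of the episode above 0.03 m).
It also fails if it takes over 72 s, if anything falls off the work surface, if the arm or the gripper's body presses on something with over 40 N, if the wrist force passes 120 N, or if a joint passes its speed limit or range.

### The arm

A 6-joint arm with a two-finger parallel gripper is mounted at the origin on the work surface. World frame = base frame: x ahead of the robot, y to its left, z up, the work surface at z = 0. Lengths are in mm, angles in rad, forces in N, time in s.
With the tool pointing down it reaches from about 325 to 1000 mm from the base axis. Payload 5.1 kg.
Tool frame: the origin (TCP) lies between the finger pads; the fingertips stand 25 mm ahead of it and the grasp point (between the pads) lies 6 mm ahead of it; z points along the fingers, y is the direction in which the jaws open and shut (so a half turn about z gives the same grasp; the last joint's range is limited). The gripper opens to 85 mm and grips with 20 to 120 N. Pads are 22 mm wide; open, the fingers measure 114 mm over their backs; the gripper's body (76 mm by 85 mm) begins 54 mm behind the grasp point. The pads swing forward as they close: fully open they stand 13 mm farther back than shut.
Start: joints at [1.102, 0.124, 1.65, -0, 1.367, -0.083], TCP at [244.615, 602.203, 256.322] pointing down, gripper open.
Joint ranges: [-2.61, 2.61], [-1.02, 2.33], [0.03, 2.71], [-1.35, 4.49], [0.32, 2.68], [-2.91, 2.91]. Speed limits (rad/s): [2.57, 2.57, 3.14, 3.14, 3.14, 3.14].

### API

Orientations are given as a 3x3 rotation matrix whose columns are the frame's x, y, z axes.
In Python, from plant import ctrl gives the robot as it stands.
- The arm moves only by the tool carry_out, never from a script. Its arguments are lists of equal length, an entry for each row: "jaw": the closure, from 0 (fully open) to 1 (shut); "slide": the shift along the tool's x, y, z in m, a list of three; "turn": the turn about the tool's z in degrees. A call has 1 to 12 rows; each row shifts and turns the commanded pose from where the row before left it, along the tool's axes as they then stand; what a row does not reach is not made up. A row lasts 1/12 s, in which the tool goes at most 41.7 mm and 7.16 degrees, less where a joint would pass 70% of its speed; a pose out of reach is approached as far as the arm can. A call is refused whole if a number of a shift passes 0.0417 or a number of a turn 7.16, either way. A call with a gripper value outside its range is refused whole. The fingers move at their own pace and stop on an object; "force" is the grip in N (left out, the last holds). Time passes only in rows, so rows that do not move let the fingers close. It gives the time, the measured TCP pose, the force and the opening at its end, in the units of the state.
- ctrl.get_obs(): the state, without advancing time (a new reading comes with each control period).
- ctrl.capture(name): name is "scene" or "top" or "wrist"; returns a dict with "pixels" (384x512x3 uint8, red, green, blue), "depth" (384x512 float32, mm along the optical axis (not along the pixel's ray), 0 where there is no reading), "intrinsics" (3x3 intrinsics, pixels), "world_to_cam" (4x4, takes a point from world to camera coordinates). Camera axes: x right, y down, z forward; pixel columns grow to the right and rows downward; lengths in mm; the calibration is good to about 2 mm. A picture is of the moment at which its call begins.
- ctrl.hand_in(): hands the job in, once; it reports no verdict.
The state is a dict: "t": time; "q": joint angles; "qd": joint speeds; "joint_torque": joint torques, N m; "tcp_pos": TCP position; "tcp_rot": TCP orientation; "wrist_force": force on the tool from outside, world axes, zero at the start; "moment": the same for the moment, N m; "gripper_width": finger opening in mm.
Only numpy, scipy, OpenCV 4.12 (cv2) and the standard library are available. Lean on these libraries where they do the work, as an engineer would, in place of code of your own. Each camera call takes 0.05 s, during which the arm holds its last target.

## Working session

There is one attempt and no reset: what is moved stays moved. The work goes in short steps, Python scripts to look and compute and a tool call to move; the robot and the scene stay as the last step left them, time stands still between calls to the robot, and variables do not carry over. Pictures are saved under pics/ and viewed, and the job is handed in when it is done.

Besides the shell and the picture viewer there is one more tool, called after "Request:" by a JSON object that holds its "name" and its "arguments", one argument or row to a line. carry_out: Moves the arm, as the interface text tells. Its arguments: {"type":"object","properties":{"jaw":{"type":"array","items":{"type":"number"}},"slide":{"type":"array","items":{"type":"array","items":{"type":"number"}}},"turn":{"type":"array","items":{"type":"number"}},"force":{"type":"number"}},"required":["jaw","slide","turn"]}

```bash
ls; mkdir -p pics
cat > h.py <<'E'
import numpy as np, cv2
from plant import ctrl
def cap(n,tag):
    c=ctrl.capture(n); cv2.imwrite(f'pics/{tag}.png',cv2.cvtColor(c['pixels'],cv2.COLOR_RGB2BGR)); np.savez(f'{tag}.npz',**c); return c
def cloud(c):
    d=c['depth'];K=np.array(c['intrinsics']);v,u=np.mgrid[:d.shape[0],:d.shape[1]]
    P=np.stack([(u-K[0,2])/K[0,0]*d,(v-K[1,2])/K[1,1]*d,d,np.ones_like(d)],-1)
    W=P@np.linalg.inv(np.array(c['world_to_cam'])).T
    return W[...,:3]
E
python3 - <<'E'
from h import *
for n in ['scene','top']: cap(n,n+'0')
o=ctrl.get_obs();print(o)
E
```

```text
pics
{'t': 0.1, 'q': array([ 1.10243406e+00,  1.24463161e-01,  1.65150494e+00,  1.77807779e-05,
        1.36751642e+00, -8.25911379e-02]), 'qd': array([ 1.29578005e-03,  5.56137871e-05, -2.67640431e-03,  6.81868304e-04,
       -8.35352733e-05,  2.67977917e-03]), 'joint_torque': array([ 2.85565684e-04, -4.24932611e+01, -3.66652036e+01, -1.12391172e-04,
        3.97663462e-03, -9.08582564e-06]), 'tcp_pos': array([244.37177479, 601.78131755, 255.18005091]), 'tcp_rot': array([[-9.26507121e-01,  3.76276226e-01, -8.69574308e-04],
       [ 3.76277191e-01,  9.26505614e-01, -1.68026418e-03],
       [ 1.73422013e-04, -1.88397771e-03, -9.99998210e-01]]), 'wrist_force': array([0.019042  , 0.10609343, 0.04576917]), 'moment': array([-0.01422179, -0.0304083 , -0.00707351]), 'gripper_width': 85.38731481363352}
```

View pics/scene0.png

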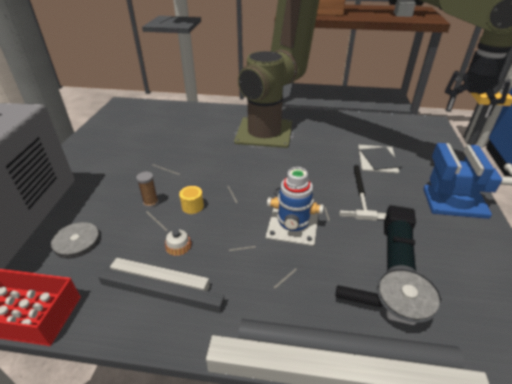

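View pics/top0.png

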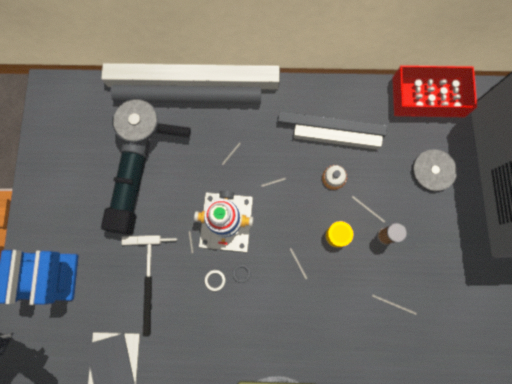

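The cover is at about (340,234) in the top view and (191,200) in the scene view. The neck mouth (green inside) is at about (220,214) in the top view. The cartridge stands right of the cover and the brush above it. I'll measure these from depth.

Run:
```python
from h import *
for n in ['top0','scene0']:
    c=dict(np.load(n+'.npz'));W=cloud(c);p=c['pixels'].astype(int);R,G,B=p[...,0],p[...,1],p[...,2]
    print(n, 'cam pos',np.linalg.inv(c['world_to_cam'])[:3,3], c['intrinsics'][0,0])
    m=(R>150)&(G>110)&(B<60)&(c['depth']>0)
    lab=cv2.connectedComponentsWithStats(m.astype(np.uint8))
    for i in range(1,lab[0]):
        if lab[2][i,4]>80:
            w=W[lab[1]==i]; print('yel',lab[3][i],lab[2][i,4],np.median(w,0),w[:,2].max())
            t=w[(w[:,2]>34)&(w[:,2]<42)]
            if len(t)>50:
                (x,y),r=cv2.minEnclosingCircle(t[:,:2].astype(np.float32)); print(' top',len(t),x,y,r,t.mean(0))
    if n=='top0': print('table z',np.median(W[280:330,220:300,2]))
    # housing tops
    Z=W[...,2]
    for a,b in [(155,170),(130,148)]:
        m=(Z>a)&(Z<b)&(np.abs(W[...,0]-520)<400)&(np.abs(W[...,1])<400)
        lab=cv2.connectedComponentsWithStats(m.astype(np.uint8))
        for i in range(1,lab[0]):
            if lab[2][i,4]>20:
                w=W[lab[1]==i];(x,y),r=cv2.minEnclosingCircle(w[:,:2].astype(np.float32)); print(a,b,lab[3][i],len(w),(x,y),r,w.mean(0))
```

```text
top0 cam pos [ 369.84782307   37.38468286 1126.65645697] 416.15846356979455
yel [  3.12432432 204.28648649] 185 [ 641.22468297 1168.36186779 -613.79864778] -595.4652737159736
yel [339.91468254 233.75992063] 504 [ 474.27965917 -151.86502363   53.93013273] 60.788754586686764
table z -0.002408769738508454
155 170 [225.13043478 220.34782609] 23 (495.12701416015625, 138.39166259765625) 20.667604446411133 [489.15920184 133.92243689 160.57288227]
130 148 [221.97755611 216.49875312] 401 (504.9454345703125, 147.809326171875) 39.95023727416992 [500.99937719 144.03674321 139.01967611]
scene0 cam pos [1249.88836625  147.51721459  693.79406288] 357.6154885600481
yel [190.70526316 205.4       ] 95 [ 505.50039702 -148.48627254   28.99064825] 53.83909201306483
155 170 [297.25471698 181.0754717 ] 106 (511.0793151855469, 149.02598571777344) 26.17457389831543 [524.87928638 147.28138275 162.26456453]
130 148 [296.56393443 189.00655738] 305 (507.3582763671875, 147.2891387939453) 40.70726013183594 [528.02252043 147.30119822 139.75344463]
```

Run:
```python
from h import *
np.set_printoptions(linewidth=200,suppress=True,precision=0)
c=dict(np.load('top0.npz'));W=cloud(c)
print(W[216:254:3,322:360:3,2])
c2=dict(np.load('scene0.npz'));W2=cloud(c2)
print(W2[184:216:3,176:208:3,2]);print(W2[184:216:3,176:208:3,0])
im=cv2.imread('pics/top0.png');a=cv2.resize(im[150:280,180:420],None,fx=3.3,fy=3.3,interpolation=cv2.INTER_CUBIC);cv2.imwrite('pics/z.png',a)
im=cv2.imread('pics/scene0.png');a=cv2.resize(im[150:270,120:340],None,fx=3.5,fy=3.5,interpolation=cv2.INTER_CUBIC);cv2.imwrite('pics/zs.png',a)
```

```text
[[   1.    2.   -3.   -2.   -6.    1.   -4.    5.   -1.   -1.   -0.   -2.    2.]
 [  -3.   -3.   -4.    1.   -1.    0.    4.    1. 1127.   -1.   -4.   -3.    2.]
 [  -3.    0.   -1.    0.    1.   52.   51.   55.    0.    0.   -1.   -0.   -3.]
 [  -5.   -1.   -1.   47.   58.   55.   56.   56.   56.   -2.    0.   -5.    3.]
 [  -1.   -3.   19.   57.   55.   52.   56.   56.   57.   51.    1.   -2.   -1.]
 [  -3.   -3.   47.   56.   55.   57.   50.   60.   55.   55.   53.    2.    2.]
 [  -7.   -2. 1127.   54.   55.   57.   54.   53.   56.   58.   49.   -3.   -2.]
 [   3.   -4.   45.   53.   56.   58.   55.   54.   52.   55.   53.   -2.    1.]
 [  -1.    1.   29.   58.   52.   53.   51.   57.   58.   55.    2.   -3.    0.]
 [  -0.    6.   -0.   33.   51.   53.   54.   53.   54.   -2.   -1.    1.    0.]
 [   2.    2.   -0.   -2.   14.   39.   51.    1.   -0.    1.    1.   -0.   -1.]
 [   1.   -0.   -0.   -0.   -0.    1.   -2.   -3.   -0.   -2.   -2.    0.   -2.]
 [   2.   -3.   -2.   -3.   -4.    1.   -2.    0.    3.   -3.    2.    1.   -1.]]
[[ 4.  2.  3.  1.  2.  2.  1.  3.  1.  2.  2.]
[... 410 characters left out ...]
  0.  1.  1.]
 [ 1.  0. -0. -1.  0.  1.  3.  1.  3.  1.  2.]]
[[380. 376. 376. 372. 371. 370. 368. 370. 365. 364. 364.]
 [390. 393. 389. 454. 453. 456. 454. 450. 384. 380. 378.]
 [407. 405. 471. 469. 471. 469. 465. 464. 460. 396. 395.]
 [423. 422. 486. 481. 482. 480. 478. 479. 477. 408. 410.]
 [437. 435. 496. 497. 495. 494. 489. 491. 488. 427. 420.]
 [453. 451. 502. 506. 507. 505. 500. 495. 488. 439. 438.]
 [462. 465. 500. 507. 507. 507. 503. 497. 490. 468. 452.]
 [476. 477. 494. 503. 507. 505. 503. 498. 491. 477. 464.]
 [491. 489. 485. 504. 508. 506. 504. 496. 489. 480. 476.]
 [506. 500. 501. 503. 507. 506. 506. 499. 492. 492. 490.]
 [516. 514. 512. 510. 510. 510. 510. 507. 508. 505. 504.]]
```

View pics/z.png

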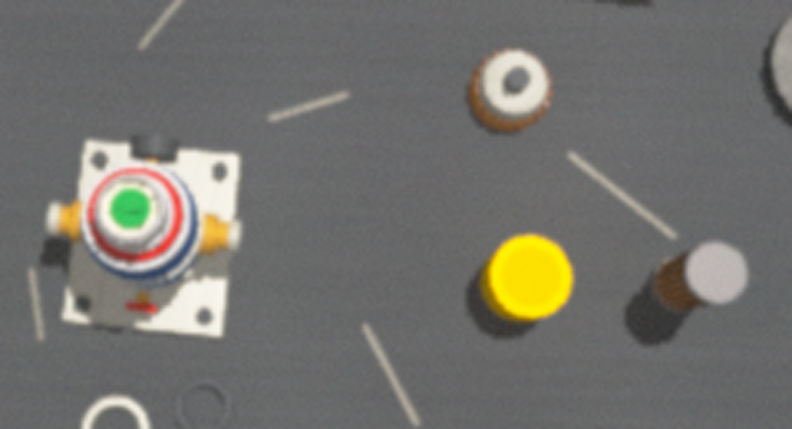

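View pics/zs.png

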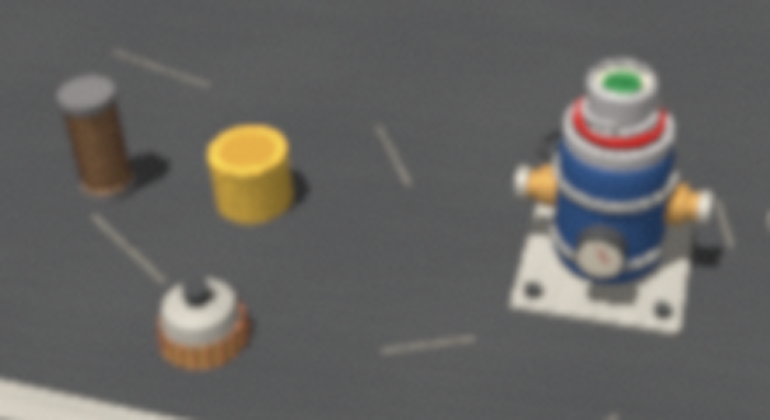

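Run:
```python
from h import *
c=cap('wrist','w0')
o=ctrl.get_obs();Ci=np.linalg.inv(c['world_to_cam'])
R=o['tcp_rot'];print(R.T@(Ci[:3,3]-o['tcp_pos']),R.T@Ci[:3,:3])
c=dict(np.load('top0.npz'));W=cloud(c)
for nm,(u,v) in dict(cart=(394,232),brush=(334,176)).items():
    w=W[v-10:v+10,u-10:u+10].reshape(-1,3); w=w[w[:,2]>35]; print(nm,np.median(w,0),np.ptp(w,axis=0))
# ellipse / circle of cover & neck parts: project edge
```

```text
[ 7.69262545e+01  9.33909064e-02 -1.17633342e+02] [[-1.55546977e-04 -9.52456984e-01 -3.04673054e-01]
 [ 9.99999316e-01 -5.01254029e-04  1.05646373e-03]
 [-1.15895485e-03 -3.04672681e-01  9.52456411e-01]]
cart [ 475.14213165 -275.96298982   99.43383204] [ 127.62584519  336.25856136 1091.5059064 ]
brush [ 632.32665605 -143.42988414   38.85943218] [ 288.80410627  203.01443012 1091.64101383]
```

View pics/w0.png

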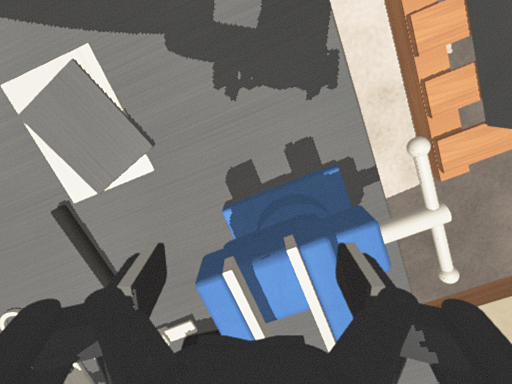

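The wrist view shows the blue vice and no task items yet, so I'm moving over the cover. It looks about 55 mm high instead of the stated 38, so I need a closer look.

Request:
{"name": "carry_out", "arguments": {
  "jaw": [0,0,0,0,0,0,0,0,0,0],
  "slide": [
    [-0.025,-0.03,-0.002],
    [-0.025,-0.03,-0.002],
    [-0.025,-0.03,-0.002],
    [-0.025,-0.03,-0.002],
    [-0.025,-0.03,-0.002],
    [-0.025,-0.03,0],
    [-0.025,-0.03,0],
    [-0.025,-0.03,0],
    [-0.025,-0.03,0],
    [-0.025,-0.03,0]
  ],
  "turn": [0,0,0,0,0,0,0,0,0,0]
}}

```text
t: 0.98
tcp_pos: [363.2, 228.4, 266.1]
tcp_rot: [[-0.927, 0.376, 0.0], [0.376, 0.927, 0.0], [-0.0, 0.0, -1.0]]
wrist_force: [1.2, 0.2, 0.3]
gripper_width: 85.8
```

Request:
{"name": "carry_out", "arguments": {
  "jaw": [0,0,0,0,0,0,0,0,0,0,0],
  "slide": [
    [-0.025,-0.03,0],
    [-0.025,-0.03,0],
    [-0.025,-0.03,0],
    [-0.025,-0.03,0],
    [-0.025,-0.03,0],
    [-0.025,-0.03,0],
    [-0.025,-0.03,0],
    [-0.025,-0.03,0],
    [-0.025,-0.03,0],
    [-0.025,-0.03,0],
    [0,0,0]
  ],
  "turn": [0,0,0,0,0,0,0,0,0,0,0]
}}

```text
t: 1.9
tcp_pos: [482.8, -147.1, 265.9]
tcp_rot: [[-0.924, 0.382, -0.0], [0.382, 0.924, -0.002], [-0.0, -0.002, -1.0]]
wrist_force: [-0.7, -0.9, 0.3]
gripper_width: 85.3
```

Run:
```python
from h import *
c=cap('wrist','w1')
o=ctrl.get_obs();print(o['t'],o['tcp_pos'],o['tcp_rot'][:,2],o['q'])
```

```text
1.95 [ 482.24426292 -144.62482475  265.69674463] [-1.31413942e-03  2.93142137e-04 -9.99999094e-01] [-3.97909629e-01 -2.12063929e-01  1.95915328e+00 -2.42684137e-04
  1.39582836e+00 -1.57811410e+00]
```

View pics/w1.png

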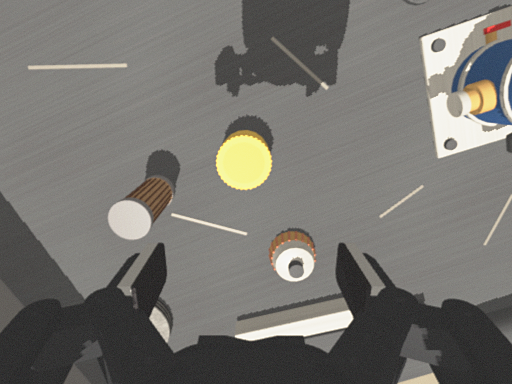

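The wrist view shows the cover upright at (244,162) with the fluted grip on top. Next I measure it.

```bash
cat >> h.py <<'E'
def yel(c):
    W=cloud(c);p=c['pixels'].astype(int);R,G,B=p[...,0],p[...,1],p[...,2]
    m=(R>120)&(G>95)&(B<130)&(R-B>60)&(c['depth']>0)
    n,l,s,ce=cv2.connectedComponentsWithStats(m.astype(np.uint8))
    return [(ce[i],W[l==i]) for i in range(1,n) if s[i,4]>150]
E
python3 - <<'E'
from h import *
np.set_printoptions(suppress=True,precision=1)
c=dict(np.load('w1.npz'))
for ce,w in yel(c):
    z=np.percentile(w[:,2],80); t=w[abs(w[:,2]-z)<5]; (x,y),r=cv2.minEnclosingCircle(t[:,:2].astype(np.float32))
    print(ce,len(w),'z',z,np.median(t[:,2]),'c',x,y,r,t.mean(0))
W=cloud(c)
for u,v in [(130,222),(295,258),(100,100),(350,150),(244,162),(440,150)]: print(u,v,W[v-2:v+3,u-2:u+3].reshape(-1,3).mean(0))
E
```

```text
[480.5  94. ] 541 z 80.33916476740615 79.0853246032076 c 503.0453796386719 96.77930450439453 14.562541007995605 [499.9  95.2  79.1]
[247.2 141.3] 321 z 52.806889774429806 53.46486590016883 c 476.91448974609375 -154.12789916992188 31.858877182006836 [ 455.8 -151.2   52.8]
[288.8 241.9] 337 z 20.36317161422253 20.124595652876877 c 634.15869140625 -146.8515167236328 31.668336868286133 [ 614.8 -146.3   19.9]
130 222 [ 481.1 -283.5  100.4]
295 258 [ 625.  -142.1   40.4]
100 100 [ 345.7 -294.3   -0. ]
350 150 [525.6 -23.5   0.3]
244 162 [ 476.5 -152.7   54.8]
440 150 [567.4  81.5   8.3]
```

Run:
```python
from h import *
c=dict(np.load('scene0.npz'));W=cloud(c);p=c['pixels'];print(c['intrinsics'])
for v in range(184,217): print(v,[tuple(int(q) for q in p[v,u]) for u in (185,191,197)],W[v,191].round(0), np.where((p[v,170:215,0].astype(int)-p[v,170:215,2])>50)[0][[0,-1]]+170 if ((p[v,170:215,0].astype(int)-p[v,170:215,2])>50).any() else '')
```

```text
[[357.61548856   0.         255.06594047]
 [  0.         357.61548856 196.89937086]
 [  0.           0.           1.        ]]
184 [(91, 91, 91), (100, 97, 90), (92, 92, 90)] [ 370. -190.    2.] 
185 [(101, 97, 91), (148, 127, 88), (111, 104, 89)] [ 378. -188.    4.] [189 194]
186 [(137, 120, 89), (211, 170, 88), (162, 139, 88)] [ 449. -161.   56.] [186 197]
187 [(194, 160, 88), (233, 189, 83), (217, 177, 88)] [ 456. -159.   58.] [184 199]
188 [(228, 187, 87), (234, 186, 78), (235, 197, 86)] [ 458. -158.   56.] [182 200]
189 [(235, 191, 82), (232, 180, 74), (238, 196, 83)] [ 464. -156.   57.] [181 201]
190 [(233, 183, 76), (231, 177, 73), (235, 187, 78)] [ 469. -155.   57.] [180 201]
191 [(232, 179, 74), (230, 176, 73), (233, 182, 75)] [ 473. -154.   57.] [179 202]
192 [(231, 177, 73), (231, 177, 73), (232, 181, 74)] [ 474. -154.   54.] [179 202]
193 [(231, 177, 73), (230, 176, 72), (232, 182, 74)] [ 480. -152.   56.] [179 202]
194 [(231, 177, 73), (231, 177, 73), (234, 189, 78)] [ 486. -150.   57.] [179 201]
195 [(231, 179, 73), (231, 178, 73), (235, 194, 80)] [ 490. -149.   56.] [1
[... 1006 characters left out ...]
8 [(178, 144, 59), (166, 134, 55), (139, 113, 47)] [ 506. -148.   21.] [182 202]
209 [(179, 145, 61), (168, 136, 56), (138, 112, 46)] [ 504. -150.   15.] [182 201]
210 [(177, 143, 62), (169, 136, 56), (139, 113, 48)] [ 508. -149.   15.] [183 200]
211 [(166, 137, 67), (168, 136, 56), (133, 108, 53)] [ 506. -150.   10.] [183 198]
212 [(142, 121, 78), (164, 133, 60), (118, 101, 67)] [ 507. -150.    6.] [185 197]
213 [(113, 104, 88), (144, 121, 67), (103, 95, 81)] [ 504. -151.   -0.] [187 194]
214 [(95, 94, 91), (119, 108, 82), (92, 91, 89)] [ 510. -150.    1.] 
215 [(91, 92, 92), (100, 98, 92), (90, 90, 90)] [ 517. -147.    4.] 
216 [(93, 93, 93), (92, 93, 92), (91, 91, 91)] [ 519. -147.    2.]
```

Both cameras agree on a yellow cylinder about 55 mm high that is yellow down to the bench, while the text says 38 mm. I'll take a closer oblique look at its side before choosing the grip height.

Request:
{"name": "carry_out", "arguments": {
  "jaw": [0,0,0,0,0],
  "slide": [
    [0,0.03,0.028],
    [0,0.03,0.028],
    [0,0.03,0.028],
    [0,0.03,0.028],
    [0,0,0]
  ],
  "turn": [0,0,0,0,0]
}}

```text
t: 2.37
tcp_pos: [523.8, -25.6, 147.5]
tcp_rot: [[-0.928, 0.372, -0.011], [0.372, 0.928, 0.004], [0.011, -0.001, -1.0]]
wrist_force: [-1.4, 0.1, -0.0]
gripper_width: 85.7
```

Run:
```python
from h import *
c=cap('wrist','w2')
im=cv2.imread('pics/w2.png');cv2.imwrite('pics/w2z.png',cv2.resize(im[:220,:300],None,fx=2.6,fy=2.6))
```

```text
(no output)
```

View pics/w2z.png

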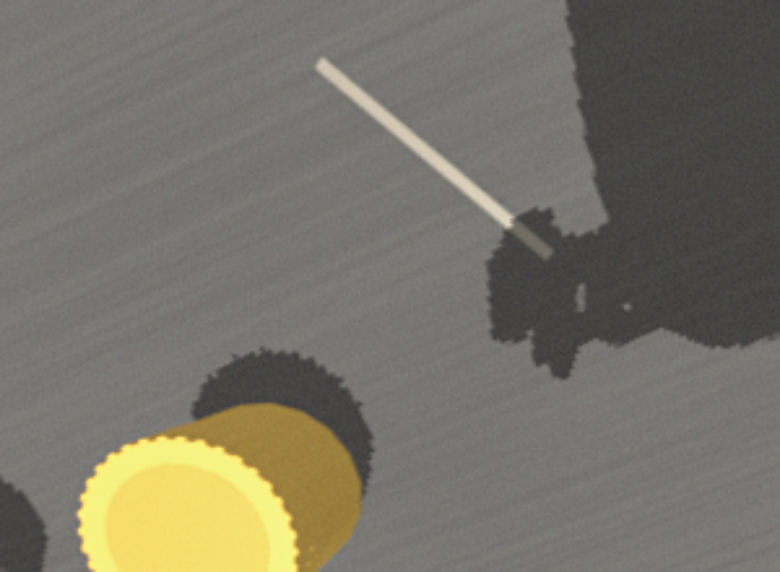

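Run:
```python
from h import *
c=dict(np.load('w2.npz'));W=cloud(c);np.set_printoptions(suppress=True,precision=1)
p=c['pixels']
for u,v in zip(range(60,150,3),range(205,160,-1)): print(u,v,W[v,u],p[v,u], np.hypot(*(W[v,u,:2]-[476,-153])))
im=cv2.imread('pics/w2.png');cv2.imwrite('pics/w2y.png',cv2.resize(im[140:260,20:150],None,fx=4.8,fy=4.8,interpolation=cv2.INTER_CUBIC))
for ce,w in yel(c):
    t=w[w[:,2]>50]
    if len(t)>300:
        (x,y),r=cv2.minEnclosingCircle(t[:,:2].astype(np.float32));print(ce,len(t),x,y,r,np.median(t[:,2]))
```

```text
60 205 [ 471.8 -161.8   54.6] [246 221 107] 9.709233589837845
63 204 [ 472.  -159.6   54.1] [246 221 108] 7.675043166085129
66 203 [ 472.1 -156.4   54.9] [246 222 109] 5.137473865532287
69 202 [ 472.4 -154.7   53.7] [246 222 108] 3.9893204313359507
72 201 [ 472.5 -151.9   54.1] [246 224 110] 3.660116960063181
75 200 [ 472.6 -148.8   54.8] [246 223 108] 5.3795932333382135
78 199 [ 472.8 -146.7   54.1] [246 223 109] 7.0326838759529835
81 198 [ 472.9 -143.5   55.1] [246 225 112] 9.995732304478837
84 197 [ 473.1 -141.2   54.7] [246 224 110] 12.147390054907182
87 196 [ 473.3 -139.1   54.1] [246 224 110] 14.175560774639106
90 195 [ 473.4 -136.3   54.5] [246 226 113] 16.867320719519288
93 194 [ 473.4 -132.8   56. ] [246 224 110] 20.373775046856718
96 193 [ 473.7 -131.4   54.3] [246 229 112] 21.738881937865663
99 192 [ 473.9 -128.7   54.6] [247 244 135] 24.372511302152585
102 191 [ 473.9 -125.9   55.2] [247 244 136] 27.225142219736085
105 190 [453.7   2.8 266.1] [224 180  84] 157.3398287157086
108 189 [ 474.6 -122.7   52.1] [157 127  63] 30.353078803848685
111 188 [ 475.2 -122.9   47.3] [159
[... 266 characters left out ...]
0.03704803035311
126 183 [ 478.5 -122.9   22.5] [153 126  62] 30.22054432936678
129 182 [ 479.4 -123.6   15.4] [156 129  64] 29.595587290456287
132 181 [ 480.  -123.2   10.4] [155 128  63] 30.107125322564904
135 180 [ 480.8 -123.     4.6] [156 128  61] 30.392652021643112
138 179 [ 481.6 -122.4   -0.7] [66 66 67] 31.07124722214928
141 178 [ 481.8 -119.7   -1.4] [76 74 76] 33.80498538623312
144 177 [ 481.8 -115.8    0.4] [122 116 116] 37.659146640252395
147 176 [ 482.  -112.8    0.2] [121 117 116] 40.62040922212523
[413.1 114.5] 1683 506.92144775390625 96.34896850585938 20.307222366333008 77.35035574376471
[ 84.1 197.5] 4014 476.92724609375 -154.1471405029297 32.51438903808594 54.4810497064213
```

View pics/w2y.png

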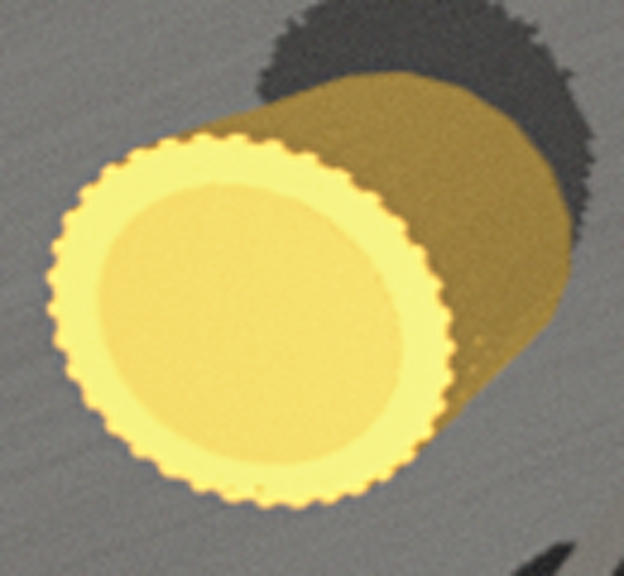

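The cover has a fluted rim on a plain skirt and is 54.5 mm tall, with its centre at (476.9,-154.1) in both wrist views. I'll rely on the measured height. Next I look at the housing from above with the wrist camera.

Request:
{"name": "carry_out", "arguments": {
  "jaw": [0,0,0,0,0,0,0,0,0,0,0],
  "slide": [
    [0,0,-0.038],
    [0,0,-0.038],
    [0,0,-0.038],
    [0,0,-0.038],
    [0.016,0.031,0],
    [0.016,0.031,0],
    [0.016,0.031,0],
    [0.016,0.031,0],
    [0.016,0.031,0],
    [0,0,0],
    [0,0,0]
  ],
  "turn": [0,0,0,0,0,0,0,0,0,0,0]
}}

```text
t: 3.33
tcp_pos: [511.1, 144.1, 307.8]
tcp_rot: [[-0.928, 0.373, 0.002], [0.373, 0.928, -0.0], [-0.002, 0.001, -1.0]]
wrist_force: [1.1, 0.6, 0.3]
gripper_width: 85.3
```

Run:
```python
from h import *
c=cap('wrist','w3');o=ctrl.get_obs();print(o['t'],o['tcp_pos'],o['q'],o['tcp_rot'])
W=cloud(c);Z=W[...,2]
v,u=np.mgrid[:384,:512]
for a,b in [(157,168),(130,141),(131,148)]:
    m=(Z>a)&(Z<b)&(np.hypot(W[...,0]-507,W[...,1]-147)<60)
    w=W[m]
    if len(w)<20: continue
    (x,y),r=cv2.minEnclosingCircle(w[:,:2].astype(np.float32));print(a,b,len(w),x,y,r,np.median(w[:,2]),u[m].mean(),v[m].mean())
```

```text
3.3833 [511.29919013 143.0898692  307.57254558] [ 1.72067801e-01 -1.70261235e-01  1.85360078e+00 -6.74263268e-04
  1.45648234e+00 -1.01416336e+00] [[-9.26988553e-01  3.75085012e-01  1.85933947e-03]
 [ 3.75085021e-01  9.26990345e-01 -3.56774976e-04]
 [-1.85741068e-03  3.66684066e-04 -9.99998208e-01]]
157 168 100 495.3810119628906 150.3362579345703 21.621623992919922 163.03286338886326 249.89 153.33
130 141 975 506.8559875488281 146.55010986328125 39.828861236572266 136.2332245917225 250.57333333333332 155.42666666666668
131 148 1796 506.8721618652344 146.53472900390625 39.823638916015625 137.59024043742573 250.76169265033408 155.62750556792872
```

View pics/w3.png

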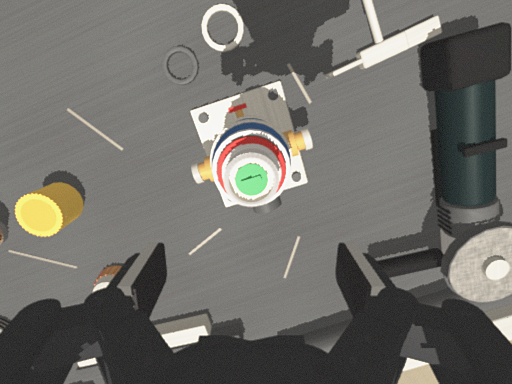

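The wrist view shows the neck mouth at (251,180), with the red ring around it and the white shoulder. I'll fit the neck rim as a second check.

Run:
```python
from h import *
c=dict(np.load('w3.npz'));W=cloud(c);Wn=np.array(c['world_to_cam']);K=np.array(c['intrinsics'])
p=c['pixels'].astype(int);R,G,B=p[...,0],p[...,1],p[...,2]
def back(uv,z):
    Ci=np.linalg.inv(Wn);d=Ci[:3,:3]@np.array([(uv[0]-K[0,2])/K[0,0],(uv[1]-K[1,2])/K[1,1],1]);o=Ci[:3,3];return o+d*(z-o[2])/d[2]
def fit(m,z,nm):
    n,l,s,ce=cv2.connectedComponentsWithStats(m.astype(np.uint8));i=1+np.argmax(s[1:,4])
    cn=max(cv2.findContours((l==i).astype(np.uint8),cv2.RETR_EXTERNAL,cv2.CHAIN_APPROX_NONE)[0],key=len)[:,0]
    q=np.array([back(a,z)[:2] for a in cn],np.float32)
    print(nm,ce[i],s[i,4],cv2.minEnclosingCircle(q),q.mean(0))
sub=np.zeros(R.shape,bool);sub[120:220,190:310]=1
fit(sub&(G>R+40)&(G>B+40),150,'green')
fit(sub&(R>G+60)&(R>B+60),141,'red')
g=(R>150)&(abs(R-G)<25)&(abs(G-B)<30)&sub
cv2.imwrite('pics/n.png',cv2.resize(cv2.imread('pics/w3.png')[130:220,190:310],None,fx=6,fy=6,interpolation=cv2.INTER_CUBIC))
for r in range(174,188,3): print([round(float(W[r,x,2])) for x in range(210,292,3)])
```

```text
green [251.01612903 179.06079404] 806 ((513.1849365234375, 143.98524475097656), 16.125835418701172) [512.87994 144.17186]
red [250.56839309 155.24435591] 753 ((507.1164855957031, 146.4630126953125), 34.49362564086914) [497.57303 150.15912]
[82, 136, 137, 144, 148, 176, 178, 170, 171, 173, 173, 174, 173, 173, 173, 172, 173, 173, 174, 172, 170, 176, 177, 150, 144, 142, 135, 9]
[80, 79, 136, 142, 148, 177, 178, 171, 171, 173, 173, 174, 173, 172, 177, 176, 176, 174, 172, 173, 172, 170, 177, 150, 144, 136, 137, 11]
[1, 75, 137, 141, 142, 176, 176, 172, 171, 174, 173, 177, 176, 177, 177, 177, 177, 175, 173, 173, 171, 171, 177, 150, 143, 136, 7, 8]
[1, -2, 137, 143, 144, 175, 176, 171, 172, 173, 173, 176, 176, 175, 172, 173, 173, 172, 174, 173, 171, 170, 177, 143, 142, 136, 9, 8]
[0, 0, 1, 136, 144, 177, 176, 171, 171, 173, 174, 174, 171, 173, 174, 174, 172, 174, 174, 171, 171, 177, 176, 143, 137, 135, 8, 8]
```

View pics/n.png

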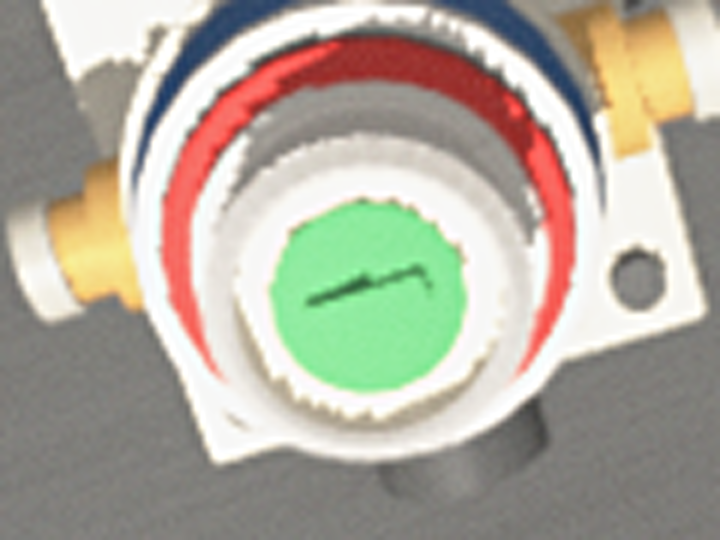

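Here the neck mouth measures z≈176.5 instead of 162. The shoulder is at 136 and the ring top at about 142–144, both as stated. So neck and cover are both about 15 mm taller than described, consistently with each other. The axis is at (507.0,146.5) from the shoulder, ring and mouth alike. Now I go to the cover and pinch it at two yaws to centre it under the tool.

Request:
{"name": "carry_out", "arguments": {
  "jaw": [0,0,0,0,0,0,0,0,0,0,0,0],
  "slide": [
    [-0.01,-0.036,0],
    [-0.01,-0.036,0],
    [-0.01,-0.036,0],
    [-0.01,-0.036,0],
    [-0.01,-0.036,0],
    [-0.01,-0.036,0],
    [-0.01,-0.036,0],
    [-0.01,-0.036,0],
    [0,0,0.04],
    [0,0,0.04],
    [0,0,0.04],
    [0,0,0.04]
  ],
  "turn": [0,0,0,0,0,0,0,0,6.25,6.25,6.25,6.25]
}}

```text
t: 4.38
tcp_pos: [476.5, -156.1, 145.8]
tcp_rot: [[-0.674, 0.739, 0.002], [0.739, 0.674, -0.001], [-0.002, 0.001, -1.0]]
wrist_force: [0.2, -0.7, -0.1]
gripper_width: 85.5
```

Request:
{"name": "carry_out", "arguments": {
  "jaw": [0,0],
  "slide": [
    [0,0,0],
    [0,0,0]
  ],
  "turn": [0,0]
}}

```text
t: 4.55
tcp_pos: [475.3, -154.5, 144.9]
tcp_rot: [[-0.681, 0.732, -0.005], [0.732, 0.681, 0.002], [0.004, -0.002, -1.0]]
wrist_force: [0.6, 0.2, 0.9]
gripper_width: 85.2
```

Run:
```python
from h import *
o=ctrl.get_obs();print(o['t'],o['tcp_pos'],o['q'][5]);R=o['tcp_rot']
print(R.T@(np.array([476.9,-154.1,46])-o['tcp_pos']),R)
```

```text
4.55 [ 475.30707104 -154.48958971  144.89240745] -1.1708997282480456
[-1.22707796  1.64313679 98.88474016] [[-0.68122968  0.73205586 -0.00450889]
 [ 0.73205701  0.68124124  0.00170409]
 [ 0.00431913 -0.00213989 -0.99998838]]
```

Request:
{"name": "carry_out", "arguments": {
  "jaw": [0,0,0,0,0.5,0.5,0.5,0.5,0.5,0.5,0.5,0.5],
  "slide": [
    [-0.001,0.001,0.035],
    [0,0,0.035],
    [0,0,0.029],
    [0,0,0],
    [0,0,0],
    [0,0,0],
    [0,0,0],
    [0,0,0],
    [0,0,0],
    [0,0,0],
    [0,0,0],
    [0,0,0]
  ],
  "turn": [0,0,0,0,0,0,0,0,0,0,0,0],
  "force": 30
}}

```text
t: 5.55
tcp_pos: [481.3, -155.5, 51.6]
tcp_rot: [[-0.681, 0.732, 0.006], [0.732, 0.681, -0.004], [-0.007, 0.002, -1.0]]
wrist_force: [-2.4, -0.5, 9.1]
gripper_width: 62.9
```

Run:
```python
from h import *
c=cap('wrist','w4');o=ctrl.get_obs();print(o['t'],o['tcp_pos'],o['gripper_width'],o['wrist_force'])
```

```text
5.6 [ 481.34786162 -155.54449857   51.55228896] 62.967944380313476 [-2.52495726 -2.39259056  7.44180203]
```

View pics/w4.png

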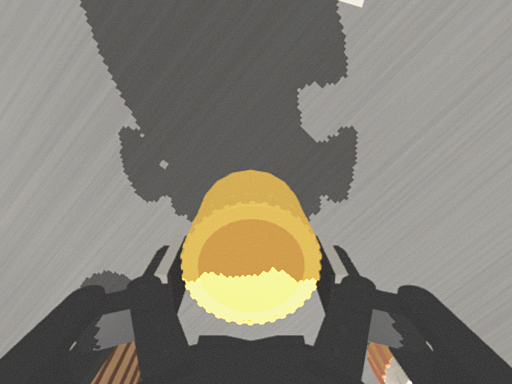

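The wrist view shows the cover between the pads at (251,265), pinched at 63 mm, with about 8 N upward from the closing swing. I'll open, turn −90° and pinch again to centre the other axis.

Request:
{"name": "carry_out", "arguments": {
  "jaw": [0,0,0,0,0,0,0,0,0,0,0,0],
  "slide": [
    [0,0,0],
    [0,0,0],
    [0,0,0],
    [0,0,0],
    [0,0,0],
    [0,0,0],
    [0,0,0],
    [0,0,0],
    [0,0,0],
    [0,0,0],
    [0,0,0],
    [0,0,0]
  ],
  "turn": [0,0,0,0,-7,-7,-7,-7,-7,-7,-7,-7]
}}

```text
t: 6.6
tcp_pos: [478.5, -153.8, 47.1]
tcp_rot: [[-0.987, -0.161, -0.0], [-0.161, 0.987, 0.0], [0.0, 0.0, -1.0]]
wrist_force: [-0.9, -0.6, -0.0]
gripper_width: 85.6
```

Request:
{"name": "carry_out", "arguments": {
  "jaw": [0,0,0,0,0,0,0,0,0],
  "slide": [
    [0,0,0],
    [0,0,0],
    [0,0,0],
    [0,0,0],
    [0,0,0],
    [0,0,0],
    [0,0,0],
    [0,0,0],
    [0,0,0]
  ],
  "turn": [-7,-7,-7,-7,-6,0,0,0,0]
}}

```text
t: 7.35
tcp_pos: [478.6, -153.9, 47.3]
tcp_rot: [[-0.734, -0.68, -0.0], [-0.68, 0.734, 0.0], [0.0, 0.0, -1.0]]
wrist_force: [-0.8, 0.2, 0.0]
gripper_width: 85.3
```

Run:
```python
from h import *
for i in range(3):
    c=ctrl.capture('wrist');o=ctrl.get_obs();print(o['t'],o['tcp_pos'],o['gripper_width'],o['wrist_force'],o['q'][5],o['qd'])
```

```text
7.4 [ 478.59216541 -153.92379103   47.29647981] 85.16313218403776 [ 0.13726588  0.4594457  -0.44896388] -2.736326333413159 [-0.00039854  0.00148463 -0.00172186 -0.00155107  0.00166154 -0.0061185 ]
7.45 [ 478.61907163 -153.90817784   47.3156551 ] 85.2637958377514 [ 0.10488269  1.00656941 -0.00797881] -2.7365988910186427 [ 4.37490378e-04  7.02566927e-05 -5.23643854e-04  2.30947959e-03
  5.60078471e-05 -4.67526986e-03]
7.5 [ 478.60679979 -153.93053003   47.3279665 ] 85.59418727936954 [ 0.06313706 -0.41294501  0.72832107] -2.7367602605745076 [ 0.00178104 -0.00041612  0.00073612 -0.00119105  0.00025079 -0.00292959]
```

Request:
{"name": "carry_out", "arguments": {
  "jaw": [0.5,0.5,0.5,0.5,0.5,0.5,0.5,0.5],
  "slide": [
    [0,0,0],
    [0,0,0],
    [0,0,0],
    [0,0,0],
    [0,0,0],
    [0,0,0],
    [0,0,0],
    [0,0,0]
  ],
  "turn": [0,0,0,0,0,0,0,0],
  "force": 30
}}

```text
t: 8.17
tcp_pos: [478.9, -154.1, 47.6]
tcp_rot: [[-0.733, -0.681, 0.001], [-0.681, 0.733, -0.0], [-0.0, -0.001, -1.0]]
wrist_force: [1.2, -0.4, 2.0]
gripper_width: 62.7
```

Run:
```python
from h import *
for i in range(2):
    c=ctrl.capture('wrist');o=ctrl.get_obs();print(o['t'],o['tcp_pos'],o['gripper_width'],o['wrist_force'],o['tcp_rot'][:,2])
cap('wrist','w5')
c=cap('top','t5')
for ce,w in yel(c):
    t=w[w[:,2]>50]; 
    if len(t)>50 and t[:,2].max()<70: print(ce,len(t),t.mean(0),cv2.minEnclosingCircle(t[:,:2].astype(np.float32)))
```

```text
8.2167 [ 478.87596059 -154.11722842   47.58138169] 62.779676705117765 [-0.39941736 -0.86512682  2.69125697] [ 6.37742901e-04 -4.33328620e-04 -9.99999703e-01]
8.2667 [ 478.88562556 -154.12606127   47.57019141] 63.53201049199626 [ 0.44606499 -0.48953205  1.85270258] [ 6.61789476e-04 -4.05763448e-04 -9.99999699e-01]
```

View pics/w5.png

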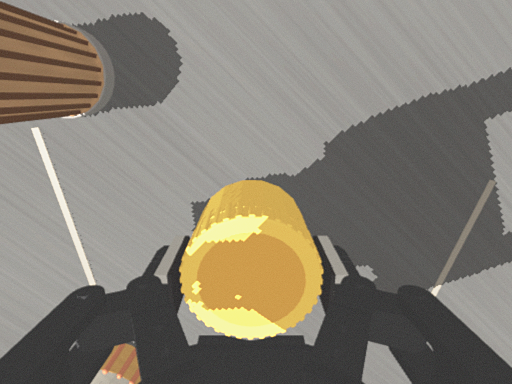

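The second pinch is centred: the cover is at (251,270) in the wrist view, symmetric between the pads. I lift it and check its underside and tool-frame offset.

Request:
{"name": "carry_out", "arguments": {
  "jaw": [0.5,0.5,0.5,0.5,0.5,0.5,0.5,0.5,0.5,0.5,0.5],
  "slide": [
    [0,0,0],
    [0,0,0],
    [0,0,-0.01],
    [0,0,-0.03],
    [0,0,-0.035],
    [0,0,-0.035],
    [0,0,-0.035],
    [0,0,-0.035],
    [0,0,-0.03],
    [0,0,0],
    [0,0,0]
  ],
  "turn": [0,0,0,0,0,0,0,0,0,0,0],
  "force": 60
}}

```text
t: 9.28
tcp_pos: [479.0, -153.9, 259.2]
tcp_rot: [[-0.732, -0.681, 0.003], [-0.681, 0.732, -0.001], [-0.001, -0.003, -1.0]]
wrist_force: [0.0, -0.2, -2.4]
gripper_width: 62.3
```

Run:
```python
from h import *
np.set_printoptions(suppress=True,precision=2)
def rep(c,o):
    K=np.array(c['intrinsics'])
    for ce,w in yel(c):
        t=(w-o['tcp_pos'])@o['tcp_rot']; s=t[np.abs(t).max(1)<70]
        if len(s)<1500: continue
        zz=np.median(s[:,2]); s=s[abs(s[:,2]-zz)<4]
        print('toolframe',cv2.minEnclosingCircle(s[:,:2].astype(np.float32)),'z',zz, np.percentile(s[:,0],[1,99]),np.percentile(s[:,1],[1,99]))
rep(dict(np.load('w5.npz')),{'tcp_pos':np.array([478.88,-154.12,47.57]),'tcp_rot':ctrl.get_obs()['tcp_rot']})
c=cap('wrist','w6');o=ctrl.get_obs();print(o['t'],o['tcp_pos'],o['gripper_width'],o['wrist_force'],o['moment'],o['q']);rep(c,o)
c=cap('scene','s6')
im=cv2.imread('pics/s6.png');cv2.imwrite('pics/s6z.png',cv2.resize(im[60:260,100:340],None,fx=3,fy=3))
```

```text
toolframe ((-0.9053277969360352, -1.1596771478652954), 32.41417694091797) z -6.912047172300225 [-23.17  29.65] [-30.58  28.95]
9.3333 [ 478.02 -153.53  256.79] 62.23921789556604 [-0.1   0.08 -2.31] [-0.02  0.04 -0.03] [-0.42 -0.21  1.97  0.    1.38 -2.74]
toolframe ((-1.5104209184646606, -1.5276507139205933), 32.5252571105957) z -9.101773110621552 [-24.23  29.24] [-31.25  27.72]
```

View pics/s6z.png

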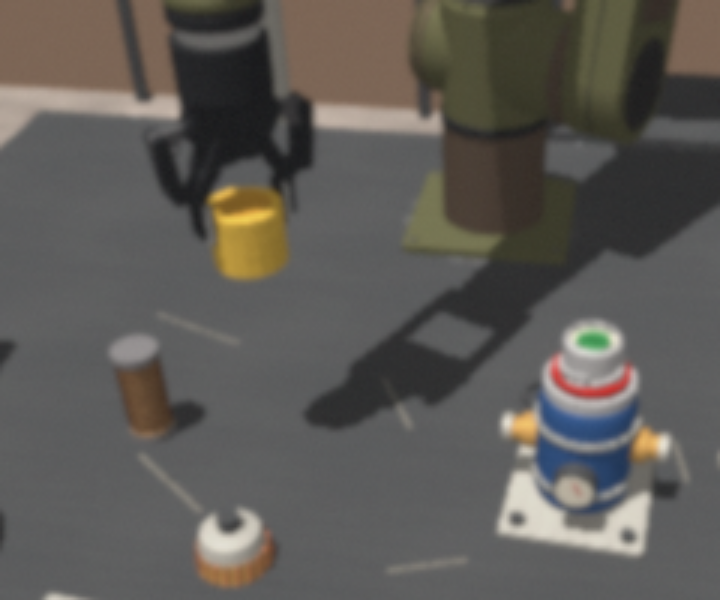

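The full-height cover is off the bench, nothing remained under it, and it weighs about 2.3 N. In the tool frame the wrist camera shows it about 1.2 mm off, which suggests a camera bias. I'll cross over and sight the neck again from this different yaw so the bias can be removed.

Request:
{"name": "carry_out", "arguments": {
  "jaw": [0.5,0.5,0.5,0.5,0.5,0.5,0.5,0.5,0.5,0.5,0.5,0.5],
  "slide": [
    [-0.032,0.02,-0.005],
    [-0.032,0.02,-0.005],
    [-0.032,0.02,-0.005],
    [-0.032,0.02,-0.005],
    [-0.032,0.02,-0.005],
    [-0.032,0.02,-0.005],
    [-0.032,0.02,-0.005],
    [-0.032,0.02,-0.005],
    [-0.032,0.02,-0.005],
    [-0.032,0.02,-0.005],
    [0,0,0],
    [0,0,0]
  ],
  "turn": [0,0,0,0,0,0,0,0,0,0,0,0]
}}

```text
t: 10.38
tcp_pos: [575.9, 212.0, 303.9]
tcp_rot: [[-0.73, -0.683, -0.006], [-0.683, 0.73, -0.002], [0.005, 0.003, -1.0]]
wrist_force: [-0.6, 0.3, -2.5]
gripper_width: 62.2
```

Request:
{"name": "carry_out", "arguments": {
  "jaw": [0.5,0.5,0.5],
  "slide": [
    [0,0,0],
    [0,0,0],
    [0,0,0]
  ],
  "turn": [0,0,0]
}}

```text
t: 10.63
tcp_pos: [576.4, 209.1, 306.2]
tcp_rot: [[-0.734, -0.679, -0.002], [-0.679, 0.734, -0.001], [0.002, 0.001, -1.0]]
wrist_force: [0.2, -0.4, -1.3]
gripper_width: 61.9
```

```bash
cat >> h.py <<'E'
def neck(c,o):
    W=cloud(c);Wn=np.array(c['world_to_cam']);K=np.array(c['intrinsics']);Ci=np.linalg.inv(Wn)
    p=c['pixels'].astype(int);R,G,B=p[...,0],p[...,1],p[...,2]
    near=np.hypot(W[...,0]-507,W[...,1]-147)<45
    for nm,m in [('shoulder',near&(W[...,2]>131)&(W[...,2]<147)),('rim',near&(W[...,2]>168)&(W[...,2]<182)),('green',near&(G>R+30)&(G>B+30)&(W[...,2]>165))]:
        w=W[m]
        if len(w)>50:
            q=cv2.minEnclosingCircle(w[:,:2].astype(np.float32)); print(nm,len(w),np.array(q[0]),q[1],np.median(w[:,2]),'mean',w.mean(0))
E
python3 - <<'E'
from h import *
np.set_printoptions(suppress=True,precision=2)
print('old');neck(dict(np.load('w3.npz')),None)
c=cap('wrist','w7');o=ctrl.get_obs();print(o['t'],o['tcp_pos'],o['q'],o['tcp_rot']);neck(c,o)
E
```

```text
old
shoulder 1760 [506.87 146.53] 39.823638916015625 137.43904947019476 mean [493.77 151.7  139.3 ]
rim 2395 [506.93 146.53] 25.091278076171875 173.44325555775885 mean [506.09 146.76 173.83]
green 818 [507.02 146.67] 14.936918258666992 173.3006495176374 mean [506.67 146.66 173.61]
10.6833 [576.62 209.14 306.64] [ 0.26  0.02  1.68 -0.    1.45 -2.06] [[-0.73 -0.68 -0.  ]
 [-0.68  0.73 -0.  ]
 [ 0.    0.   -1.  ]]
shoulder 2595 [507.17 146.35] 39.89181900024414 137.6415147988361 mean [507.17 145.94 139.39]
rim 3286 [507.12 146.34] 24.935426712036133 173.40473015469163 mean [506.77 145.89 173.82]
green 1151 [507.69 147.14] 15.587177276611328 173.24961281904473 mean [507.08 146.56 173.74]
```

View pics/w7.png

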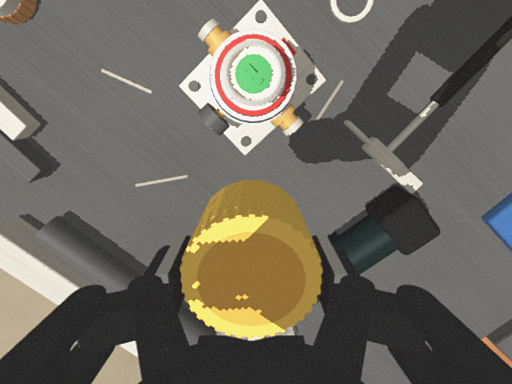

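The wrist view shows the neck at (253,75) and the held cover at (251,265). The neck axis repeats at (507.0,146.4) from a yaw 90° away. Next I measure the cover in this same picture and work out the relative shift.

```bash
cat >> h.py <<'E'
def cov(c,tcp,R):
    W=cloud(c);p=c['pixels'].astype(int);r,g,b=p[...,0],p[...,1],p[...,2]
    t=(W-tcp)@R
    m=(r-b>60)&(np.abs(t[...,:2]).max(-1)<50)&(np.abs(t[...,2]+8)<5)&(c['depth']>0)
    s=t[m]; zz=np.median(s[:,2]); s=s[np.abs(s[:,2]-zz)<4]
    # robust circle fit to outermost points per angular bin
    from scipy.optimize import least_squares
    a=np.arctan2(s[:,1],s[:,0]);rr=np.hypot(s[:,0],s[:,1]);e=[]
    for k in np.linspace(-np.pi,np.pi,73)[:-1]:
        q=(a>=k)&(a<k+2*np.pi/72)
        if q.sum()>5:
            j=np.where(q)[0][np.argsort(rr[q])[-3]]
            if rr[j]>28: e.append(s[j,:2])
    e=np.array(e)
    f=least_squares(lambda x:np.hypot(*(e-x[:2]).T)-x[2],[0,0,32],loss='soft_l1')
    print('cover in tool',f.x,'top z',zz,'n',len(e)); return f.x
E
python3 - <<'E'
from h import *
np.set_printoptions(suppress=True,precision=2)
o=ctrl.get_obs();R=o['tcp_rot']
cov(dict(np.load('w5.npz')),np.array([478.88,-154.12,47.57]),R)
cov(dict(np.load('w6.npz')),np.array([478.02,-153.53,256.79]),R)
c=ctrl.capture('wrist');o=ctrl.get_obs();print(o['tcp_pos']);x=cov(c,o['tcp_pos'],o['tcp_rot']);neck(c,o)
E
```

```text
cover in tool [-0.62 -0.94 31.55] top z -7.088842412971367 n 72
cover in tool [-1.11 -1.8  31.43] top z -9.245292691883183 n 72
[576.73 209.26 306.98]
cover in tool [-0.45 -0.91 31.47] top z -6.463682344037142 n 72
shoulder 2580 [507.28 146.26] 39.86251449584961 137.51157711463242 mean [507.28 145.83 139.34]
rim 3283 [507.21 146.31] 24.899913787841797 173.3998390383342 mean [506.85 145.89 173.82]
green 1148 [507.58 147.37] 15.606432914733887 173.23045936251836 mean [507.06 146.58 173.93]
```

Request:
{"name": "carry_out", "arguments": {
  "jaw": [0.5,0.5,0.5,0.5,0.5,0.5,0.5,0.5,0.5,0.5,0.5,0.5],
  "slide": [
    [0.023,0,0.01],
    [0.024,0.001,0.01],
    [0.024,0.001,0.01],
    [0.023,0,0.01],
    [0,0,0],
    [0,0,0],
    [0,0,0],
    [0,0,0],
    [0,0,0],
    [0,0,0],
    [0,0,0],
    [0,0,0]
  ],
  "turn": [0,0,0,0,-7,-7,-7,-7,-7,0,0,0]
}}

```text
t: 11.73
tcp_pos: [506.7, 147.5, 267.4]
tcp_rot: [[-0.213, -0.977, 0.0], [-0.977, 0.213, 0.0], [-0.0, -0.0, -1.0]]
wrist_force: [0.7, 0.8, -1.8]
gripper_width: 62.1
```

```bash
cat >> h.py <<'E'
def st(n=3):
    a=[]
    for i in range(n): ctrl.capture('top'); a.append(ctrl.get_obs())
    o=a[-1]; m=lambda k:np.mean([x[k] for x in a],0)
    np.set_printoptions(suppress=True,precision=2)
    print('t',o['t'],'tcp',m('tcp_pos'),'F',m('wrist_force'),'M',m('moment'),'w',m('gripper_width'),'q',o['q']);return o
E
python3 - <<'E'
from h import *
o=st(2);c=cap('wrist','w8');o=ctrl.get_obs();x=cov(c,o['tcp_pos'],o['tcp_rot']);R=o['tcp_rot'];print(R)
cc=o['tcp_pos']+R@[x[0],x[1],48]; print('cover base',cc, 'shift in tool',R.T@(np.array([507.0,146.4,cc[2]])-cc))
E
```

```text
t 11.8333 tcp [506.67 147.66 267.4 ] F [-0.52 -0.09 -1.42] M [-0.    0.05  0.01] w 62.390075457312726 q [ 0.18 -0.16  1.91  0.    1.39 -2.75]
cover in tool [ 0.1  -1.12 31.43] top z -6.795832016263319 n 72
[[-0.21 -0.98  0.  ]
 [-0.98  0.21  0.  ]
 [-0.   -0.   -1.  ]]
cover base [507.77 147.42 219.37] shift in tool [ 1.16  0.54 -0.  ]
```

Request:
{"name": "carry_out", "arguments": {
  "jaw": [0.5,0.5,0.5,0.5,0.5,0.5],
  "slide": [
    [0.001,0,0.015],
    [0,0,0.015],
    [0,0,0.01],
    [0,0,0.003],
    [0,0,0.003],
    [0,0,0]
  ],
  "turn": [0,0,0,0,0,0]
}}

```text
t: 12.38
tcp_pos: [506.4, 146.9, 221.0]
tcp_rot: [[-0.21, -0.978, -0.001], [-0.978, 0.21, -0.0], [0.0, 0.0, -1.0]]
wrist_force: [0.2, -0.5, -2.0]
gripper_width: 62.4
```

Request:
{"name": "carry_out", "arguments": {
  "jaw": [0.5,0.5,0.5,0.5],
  "slide": [
    [0,0,0.002],
    [0,0,0.002],
    [0,0,0.001],
    [0,0,0]
  ],
  "turn": [0,0,0,0]
}}

```text
t: 12.72
tcp_pos: [506.5, 146.9, 216.4]
tcp_rot: [[-0.21, -0.978, 0.0], [-0.978, 0.21, 0.0], [-0.0, -0.0, -1.0]]
wrist_force: [0.3, -1.4, -1.5]
gripper_width: 62.5
```

Run:
```python
from h import *
st(2)
```

```text
t 12.8167 tcp [506.54 146.93 216.49] F [-0.17 -0.07 -1.69] M [ 0.01 -0.02 -0.  ] w 62.127858511676294 q [ 0.18 -0.12  1.96 -0.    1.3  -2.75]
```

The lower edge is about 8 mm below the rim with no contact force, so the cover is over the neck. I continue in small steps.

Request:
{"name": "carry_out", "arguments": {
  "jaw": [0.5,0.5,0.5,0.5],
  "slide": [
    [0,0,0.002],
    [0,0,0.001],
    [0,0,0.001],
    [0,0,0]
  ],
  "turn": [0,0,0,0]
}}

```text
t: 13.15
tcp_pos: [506.3, 146.9, 211.9]
tcp_rot: [[-0.21, -0.978, -0.001], [-0.978, 0.21, -0.0], [0.0, 0.001, -1.0]]
wrist_force: [-0.5, 0.6, -0.7]
gripper_width: 62.5
```

Request:
{"name": "carry_out", "arguments": {
  "jaw": [0.5,0.5,0.5,0.5],
  "slide": [
    [0,0,0.001],
    [0,0,0.001],
    [0,0,0.001],
    [0,0,0]
  ],
  "turn": [0,0,0,0]
}}

```text
t: 13.48
tcp_pos: [506.3, 146.9, 209.0]
tcp_rot: [[-0.21, -0.978, -0.001], [-0.978, 0.21, -0.0], [0.0, 0.0, -1.0]]
wrist_force: [-0.1, 0.3, -2.3]
gripper_width: 62.2
```

Request:
{"name": "carry_out", "arguments": {
  "jaw": [0.5,0.5,0.5,0.5],
  "slide": [
    [0,0,0.001],
    [0,0,0.001],
    [0,0,0.001],
    [0,0,0]
  ],
  "turn": [0,0,0,0]
}}

```text
t: 13.82
tcp_pos: [506.3, 146.9, 206.0]
tcp_rot: [[-0.21, -0.978, -0.0], [-0.978, 0.21, -0.0], [0.0, 0.0, -1.0]]
wrist_force: [-0.4, 0.3, -1.7]
gripper_width: 62.3
```

Request:
{"name": "carry_out", "arguments": {
  "jaw": [0.5,0.5,0.5,0.5],
  "slide": [
    [0,0,0.001],
    [0,0,0.001],
    [0,0,0.001],
    [0,0,0]
  ],
  "turn": [0,0,0,0]
}}

```text
t: 14.15
tcp_pos: [506.3, 146.9, 203.0]
tcp_rot: [[-0.21, -0.978, -0.001], [-0.978, 0.21, -0.0], [0.0, 0.0, -1.0]]
wrist_force: [-0.3, 0.6, -1.6]
gripper_width: 62.4
```

Request:
{"name": "carry_out", "arguments": {
  "jaw": [0.5,0.5,0.5,0.5],
  "slide": [
    [0,0,0.001],
    [0,0,0.001],
    [0,0,0.001],
    [0,0,0]
  ],
  "turn": [0,0,0,0]
}}

```text
t: 14.48
tcp_pos: [506.3, 146.8, 200.0]
tcp_rot: [[-0.21, -0.978, -0.0], [-0.978, 0.21, -0.0], [0.0, 0.0, -1.0]]
wrist_force: [-0.2, 0.1, -2.0]
gripper_width: 62.4
```

Request:
{"name": "carry_out", "arguments": {
  "jaw": [0.5,0.5,0.5],
  "slide": [
    [0,0,0.001],
    [0,0,0.001],
    [0,0,0]
  ],
  "turn": [0,0,0]
}}

```text
t: 14.73
tcp_pos: [506.5, 146.8, 198.3]
tcp_rot: [[-0.21, -0.978, -0.0], [-0.978, 0.21, -0.0], [0.0, 0.0, -1.0]]
wrist_force: [-1.0, -1.5, -0.7]
gripper_width: 62.2
```

Run:
```python
from h import *
st(4); c=cap('wrist','w9');o=ctrl.get_obs();cov(c,o['tcp_pos'],o['tcp_rot'])
```

```text
t 14.9333 tcp [506.45 146.79 198.35] F [-1.24 -1.34 -1.19] M [-0.23  0.1   0.04] w 62.07961040776054 q [ 0.18 -0.11  1.98 -0.    1.27 -2.75]
cover in tool [ 0.01 -1.11 31.42] top z -6.788053256894038 n 72
```

Request:
{"name": "carry_out", "arguments": {
  "jaw": [0.5,0.5,0.5],
  "slide": [
    [0,0,0.001],
    [0,0,0],
    [0,0,0]
  ],
  "turn": [0,0,0]
}}

```text
t: 15.23
tcp_pos: [506.5, 146.9, 198.1]
tcp_rot: [[-0.21, -0.978, 0.0], [-0.978, 0.21, -0.0], [0.0, -0.0, -1.0]]
wrist_force: [-3.4, -2.5, 3.8]
gripper_width: 62.7
```

Run:
```python
from h import *
st(4)
```

```text
t 15.4333 tcp [506.55 146.89 198.07] F [-4.14 -2.14  5.88] M [-0.36  0.72 -0.  ] w 62.15404359654754 q [ 0.18 -0.11  1.98 -0.    1.27 -2.75]
```

The lugs touched down with the lower edge at about 150 mm (12 mm below nominal neck_top, as expected) and about 7 N on the threads. I relieve the side load and begin turning clockwise.

Request:
{"name": "carry_out", "arguments": {
  "jaw": [0.5,0.5,0.5,0.5,0.5],
  "slide": [
    [0.0003,0.0003,-0.0005],
    [0,0,0],
    [0,0,0],
    [0,0,0],
    [0,0,0]
  ],
  "turn": [0,0,6,6,6]
}}

```text
t: 15.85
tcp_pos: [506.3, 146.7, 197.4]
tcp_rot: [[-0.506, -0.863, 0.001], [-0.863, 0.506, 0.0], [-0.0, -0.001, -1.0]]
wrist_force: [-0.3, -1.1, -1.1]
gripper_width: 62.5
```

Run:
```python
from h import *
st(3)
```

```text
t 16.0 tcp [506.21 146.63 197.3 ] F [ 0.44 -1.46 -0.35] M [-0.28 -0.01 -0.07] w 62.14792856673776 q [ 0.18 -0.11  1.98 -0.    1.26 -2.44]
```

Request:
{"name": "carry_out", "arguments": {
  "jaw": [0.5,0.5,0.5,0.5,0.5],
  "slide": [
    [0,0,0.0004],
    [0,0,0.0004],
    [0,0,0.0004],
    [0,0,0.0004],
    [0,0,0]
  ],
  "turn": [6,6,6,6,0]
}}

```text
t: 16.42
tcp_pos: [506.0, 146.6, 195.7]
tcp_rot: [[-0.81, -0.587, -0.0], [-0.587, 0.81, -0.0], [0.0, 0.0, -1.0]]
wrist_force: [0.5, -1.2, -0.9]
gripper_width: 62.4
```

Run:
```python
from h import *
st(3)
```

```text
t 16.5667 tcp [505.94 146.63 195.76] F [-0.37 -0.9  -1.18] M [-0.24  0.03 -0.04] w 62.255350262519556 q [ 0.18 -0.1   1.98  0.    1.26 -2.02]
```

Request:
{"name": "carry_out", "arguments": {
  "jaw": [0.5,0.5,0.5,0.5,0.5],
  "slide": [
    [0,0,0.0004],
    [0,0,0.0004],
    [0,0,0.0004],
    [0,0,0.0004],
    [0,0,0]
  ],
  "turn": [6,6,6,6,0]
}}

```text
t: 16.98
tcp_pos: [505.9, 146.8, 194.2]
tcp_rot: [[-0.978, -0.207, -0.001], [-0.207, 0.978, 0.0], [0.001, 0.0, -1.0]]
wrist_force: [-0.3, -0.2, -1.5]
gripper_width: 62.7
```

Run:
```python
from h import *
st(3)
```

```text
t 17.1333 tcp [505.85 146.79 194.28] F [ 0.07 -0.46 -2.05] M [-0.07  0.09 -0.  ] w 62.15664749056825 q [ 0.18 -0.1   1.99  0.    1.26 -1.6 ]
```

Request:
{"name": "carry_out", "arguments": {
  "jaw": [0.5,0.5,0.5,0.5,0.5],
  "slide": [
    [0,0,0.0004],
    [0,0,0.0004],
    [0,0,0.0004],
    [0,0,0.0004],
    [0,0,0]
  ],
  "turn": [6,6,6,6,0]
}}

```text
t: 17.55
tcp_pos: [506.0, 146.8, 192.8]
tcp_rot: [[-0.978, 0.209, -0.0], [0.209, 0.978, 0.0], [0.0, 0.0, -1.0]]
wrist_force: [-1.4, -0.6, -1.8]
gripper_width: 62.4
```

Run:
```python
from h import *
st(3)
```

```text
t 17.7 tcp [505.99 146.77 192.91] F [-0.07 -0.44 -1.62] M [-0.04  0.13  0.01] w 62.0829525607825 q [ 0.18 -0.1   1.99  0.    1.26 -1.18]
```

Request:
{"name": "carry_out", "arguments": {
  "jaw": [0.5,0.5,0.5,0.5],
  "slide": [
    [0,0,0.0004],
    [0,0,0.0004],
    [0,0,0.0003],
    [0,0,0]
  ],
  "turn": [6,6,6,0]
}}

```text
t: 18.03
tcp_pos: [506.1, 146.8, 191.9]
tcp_rot: [[-0.865, 0.501, 0.0], [0.501, 0.865, 0.0], [0.0, 0.0, -1.0]]
wrist_force: [0.5, 0.3, -2.1]
gripper_width: 62.0
```

Run:
```python
from h import *
st(3)
```

```text
t 18.1833 tcp [506.08 146.77 191.91] F [-0.94 -0.11 -1.88] M [-0.    0.09 -0.  ] w 62.33259941245939 q [ 0.18 -0.1   1.99  0.    1.25 -0.87]
```

Request:
{"name": "carry_out", "arguments": {
  "jaw": [0.5,0.5,0.5,0.5],
  "slide": [
    [0,0,0.0004],
    [0,0,0.0004],
    [0,0,0.0003],
    [0,0,0]
  ],
  "turn": [6,6,6,0]
}}

```text
t: 18.52
tcp_pos: [506.2, 146.7, 190.9]
tcp_rot: [[-0.668, 0.744, 0.0], [0.744, 0.668, 0.0], [0.0, 0.0, -1.0]]
wrist_force: [-0.2, 0.8, -1.2]
gripper_width: 62.4
```

Run:
```python
from h import *
st(3)
```

```text
t 18.6667 tcp [506.16 146.76 190.93] F [-0.19  0.35 -1.07] M [0.05 0.09 0.01] w 62.23091254177668 q [ 0.18 -0.1   1.99  0.    1.25 -0.55]
```

Request:
{"name": "carry_out", "arguments": {
  "jaw": [0.5,0.5,0.5,0.5],
  "slide": [
    [0,0,0.0003],
    [0,0,0.0003],
    [0,0,0.0003],
    [0,0,0]
  ],
  "turn": [6,6,6,0]
}}

```text
t: 19.0
tcp_pos: [506.2, 146.8, 190.4]
tcp_rot: [[-0.406, 0.914, 0.0], [0.914, 0.406, 0.0], [0.0, 0.0, -1.0]]
wrist_force: [-1.1, 0.7, 0.9]
gripper_width: 62.1
```

Run:
```python
from h import *
st(3)
```

```text
t 19.15 tcp [506.26 146.81 190.43] F [-1.64  0.31  1.21] M [ 0.02  0.31 -0.05] w 62.30375942421401 q [ 0.18 -0.1   1.99  0.    1.25 -0.24]
```

The ring appears to be touched, with about 3 N net upward. From here I turn with little or no downward feed and watch Mz.

Request:
{"name": "carry_out", "arguments": {
  "jaw": [0.5,0.5,0.5,0.5],
  "slide": [
    [0,0,0],
    [0,0,0],
    [0,0,0],
    [0,0,0]
  ],
  "turn": [6,6,6,0]
}}

```text
t: 19.48
tcp_pos: [506.3, 146.7, 190.2]
tcp_rot: [[-0.103, 0.995, 0.001], [0.995, 0.103, 0.0], [0.0, 0.001, -1.0]]
wrist_force: [-0.9, 0.7, 1.4]
gripper_width: 62.5
```

Run:
```python
from h import *
st(3)
```

```text
t 19.6333 tcp [506.27 146.76 190.16] F [-0.85  0.53  1.28] M [ 0.08  0.27 -0.09] w 62.2565551259974 q [ 0.18 -0.1   1.99  0.    1.25  0.07]
```

Request:
{"name": "carry_out", "arguments": {
  "jaw": [0.5,0.5,0.5],
  "slide": [
    [0,0,0],
    [0,0,0],
    [0,0,0]
  ],
  "turn": [6,6,0]
}}

```text
t: 19.88
tcp_pos: [506.1, 146.6, 189.5]
tcp_rot: [[0.106, 0.994, -0.0], [0.994, -0.106, -0.0], [-0.0, -0.0, -1.0]]
wrist_force: [-0.5, 0.1, -1.0]
gripper_width: 61.9
```

Run:
```python
from h import *
st(3)
```

```text
t 20.0333 tcp [506.05 146.63 189.54] F [ 0.02  0.38 -2.39] M [ 0.07  0.04 -0.15] w 62.315538412580054 q [ 0.18 -0.1   1.99  0.    1.25  0.28]
```

Request:
{"name": "carry_out", "arguments": {
  "jaw": [0.5,0.5,0.5],
  "slide": [
    [0,0,0.0003],
    [0,0,0.0003],
    [0,0,0]
  ],
  "turn": [5,5,0]
}}

```text
t: 20.28
tcp_pos: [506.0, 146.8, 189.0]
tcp_rot: [[0.277, 0.961, -0.0], [0.961, -0.277, 0.0], [0.0, -0.0, -1.0]]
wrist_force: [0.8, 0.1, -2.2]
gripper_width: 62.3
```

Run:
```python
from h import *
st(3)
```

```text
t 20.4333 tcp [505.99 146.68 189.  ] F [ 0.69  0.95 -2.62] M [ 0.16  0.08 -0.2 ] w 62.12373398221006 q [ 0.18 -0.1   1.99  0.    1.25  0.46]
```

Request:
{"name": "carry_out", "arguments": {
  "jaw": [0.5,0.5,0.5],
  "slide": [
    [0,0,0.0003],
    [0,0,0.0003],
    [0,0,0]
  ],
  "turn": [5,4,0]
}}

```text
t: 20.68
tcp_pos: [506.0, 146.8, 188.5]
tcp_rot: [[0.424, 0.906, -0.0], [0.906, -0.424, 0.0], [0.0, -0.0, -1.0]]
wrist_force: [0.7, 0.4, -2.7]
gripper_width: 62.3
```

Run:
```python
from h import *
st(4)
```

```text
t 20.8833 tcp [506.01 146.75 188.46] F [ 0.66  1.29 -3.38] M [ 0.31  0.07 -0.43] w 62.351555949199685 q [ 0.18 -0.1   1.99  0.    1.25  0.62]
```

Mz is now 0.43 N m, and the lower edge has gone about 2.3 mm past first ring contact, i.e. roughly 12–19 N. That is snug, so I stop and release.

Request:
{"name": "carry_out", "arguments": {
  "jaw": [0,0,0,0,0,0,0,0],
  "slide": [
    [0,0,0],
    [0,0,0],
    [0,0,0],
    [0,0,0],
    [0,0,0],
    [0,0,0],
    [0,0,0],
    [0,0,0]
  ],
  "turn": [0,0,0,0,0,0,0,0]
}}

```text
t: 21.55
tcp_pos: [506.1, 146.7, 188.8]
tcp_rot: [[0.424, 0.906, 0.0], [0.906, -0.424, -0.0], [-0.0, 0.0, -1.0]]
wrist_force: [0.3, -1.0, 0.8]
gripper_width: 85.4
```

Run:
```python
from h import *
o=st(3);c=cap('wrist','w10');cov(c,o['tcp_pos'],o['tcp_rot'])
```

```text
t 21.7 tcp [506.1  146.66 188.72] F [-0.43 -0.34 -0.03] M [ 0.03  0.   -0.01] w 85.2302389113251 q [ 0.18 -0.1   1.99 -0.    1.25  0.62]
cover in tool [ 0.39  0.94 31.47] top z -6.267281049061612 n 72
```

View pics/w10.png

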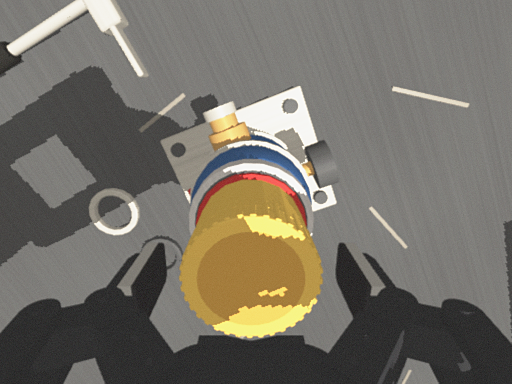

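The view shows the cover seated on the red ring at (251,270), with the fingers open and clear. The moment fell to zero on release, so the 0.42 N m was real. I retract and take a last check.

Request:
{"name": "carry_out", "arguments": {
  "jaw": [0,0,0,0,0,0,0],
  "slide": [
    [0,0,-0.01],
    [0,0,-0.025],
    [0,0,-0.035],
    [0,0,-0.035],
    [0,0,-0.035],
    [0,0,0],
    [0,0,0]
  ],
  "turn": [0,0,0,0,0,0,0]
}}

```text
t: 22.33
tcp_pos: [507.3, 146.9, 333.0]
tcp_rot: [[0.424, 0.906, 0.007], [0.906, -0.424, 0.001], [0.004, 0.006, -1.0]]
wrist_force: [0.2, -0.0, -0.1]
gripper_width: 85.5
```

Run:
```python
from h import *
o=st(2);c=cap('wrist','w11')
W=cloud(c);m=(np.hypot(W[...,0]-507,W[...,1]-147)<45)&(W[...,2]>185)&(W[...,2]<210);w=W[m]
print(len(w),np.median(w[:,2]),cv2.minEnclosingCircle(w[:,:2].astype(np.float32)))
A=np.c_[w[:,:2]-w[:,:2].mean(0),np.ones(len(w))];print('tilt',np.linalg.lstsq(A,w[:,2],rcond=None)[0])
cap('scene','s11');cap('top','t11')
```

```text
t 22.4333 tcp [506.09 146.68 329.3 ] F [-0.65 -0.82 -0.37] M [ 0.01 -0.01 -0.04] w 85.38112066277102 q [ 0.18 -0.19  1.83  0.    1.5   0.62]
3805 194.92848759029934 ((506.82958984375, 146.85977172851562), 32.11731719970703)
tilt [ -0.    -0.01 194.78]
```

View pics/s11.png

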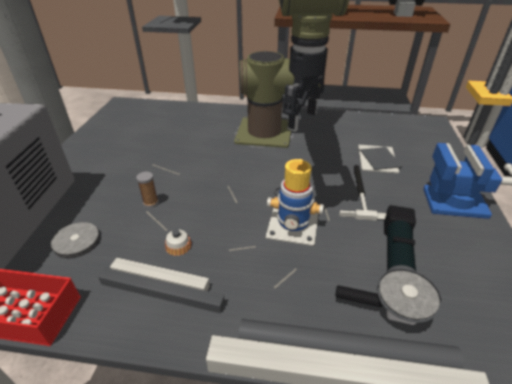

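The scene view shows the cover upright on the housing at about (297,172), the gripper clear above it and the bystanders where they were. The cover is centred at (506.8,146.9) against the neck axis at (507.0,146.4), with about 0.01 rad of tilt. I hand in.

Run:
```python
from plant import ctrl
print(ctrl.hand_in())
```

```text
the job is handed in; nothing more can be done
None
```

I put the yellow cover on the neck and screwed it clockwise until it was snug on the red ring. I then let go, backed off and handed in at about 22.5 s.

**How it went:** I pinched the cover at two yaws to centre it under the tool, then lowered it onto the threads. From there I turned it about 0.53 turn in one grip, stopping at 0.43 N m.

**Last checks:**
- **Position:** the cover is within about 0.5 mm of the neck axis and tilted about 0.01 rad.
- **Release:** the fingers are clear, and the moment dropped to zero when they opened.
- **Bystanders:** by eye in the last scene picture, the other things look where they were; I did not measure them.
- **Ring force:** I could not read this directly. The torque implies about 11–19 N, and the travel after first contact, about 2.3 mm at 8 N per mm, gives about 19 N. Both are inside 6–26 N.

**What disagreed with the description:**
- **Cover height:** it measured about 55 mm, not 38.
- **Neck mouth:** it measured about 177 mm above the bench, not 162.
- **Gripper reading:** it showed 62–63 mm across the grip, where 64 is stated for the flutes.

I worked from the measured heights. The shoulder, the ring and the height where the lugs met the threads all fitted the text.

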